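# Open the interlocked filter valves

## Robot

A 6-joint arm with a two-finger parallel gripper is mounted at the origin on a cart in front of the work surface, level with it; the furniture and walls round the work are solid. World frame = base frame: x ahead of the robot, y to its left, z up, the work surface at z = 0. Lengths are in m, angles in degrees, forces in N, time in s.
With the tool pointing down it reaches from about 0.4 to 0.825 m from the base axis. Payload 7 kg.
Tool frame: the origin (TCP) lies at the very end of the fingers, on their centre line; the grasp point (between the pads) lies 19 mm behind it; z points along the fingers, y is the line along which they close (so a half turn about z gives the same grasp; the last joint's range is limited). The gripper opens to 88 mm and grips with 3 to 60 N. Pads are 19 mm wide; open, the fingers measure 130 mm over their backs; the gripper's body (78 mm by 193 mm) begins 47 mm behind the grasp point.
Start: joints at [89.215, 20.546, 0.682, 0, -70.136, -16.507], TCP at [0.201, 0.644, 0.227] pointing down, gripper open.
Joint ranges: [-176.03, 176.03], [-82.01, 121.73], [-58.28, 71.71], [-173.87, 95.51], [-174.79, -0.11], [-173.66, 173.66]. Speed limits (degrees/s): [136.94, 136.94, 172.46, 180, 180, 180].

## Interface

Orientations are given as [roll, pitch, yaw] about the fixed x, y, z axes, in that order (R = Rz(yaw) Ry(pitch) Rx(roll)).
In Python, from plant import get_state, imaging, r, finder gives the robot as it stands.
- The arm moves only by the shell command python3 -m handwheel 'ROWS' [FORCE]. ROWS is JSON, a list of rows, each a list of 5 numbers: the closure, from 0 (fully open) to 1 (shut), then the shift along the world's x, y, z in cm, then the turn about the world's z in degrees. A call has 1 to 8 rows; each row is the pose to reach, as a shift and turn from the pose commanded when the call began; what a row does not reach only later rows make up. A row lasts 1/8 s, in which the tool goes at most 62.5 mm and 10.7 degrees, less where a joint would pass 70% of its speed; a pose out of reach is approached as far as the arm can. A call with a gripper value outside its range is refused whole. The fingers move at their own pace and stop on an object; FORCE is the grip in N (left out, the last holds). Time passes only in rows, so rows that repeat a pose let the fingers close. It gives the time, the measured TCP pose, the force, the opening and the grip force at its end, in the units of the state.
- get_state(): the state, without advancing time (a new reading comes with each control period).
- imaging.capture(name): name is "side" or "top" or "wrist"; returns (picture, depth): 400x640x3 uint8, red, green, blue; 400x640 float32, m along the optical axis (not along the pixel's ray), 0 where there is no reading.
- imaging.get_calibration(name): a dict with "fx", "fy", "cx", "cy" (pixels), "rvec" (rotation vector, rad) and "tvec" (3), from world to camera coordinates, as OpenCV has them; the wrist camera has in their place "hand_eye" (4x4, takes a point from camera to tool coordinates, whose origin is the TCP and whose axes are the flange's). Camera axes: x right, y down, z forward; pixel columns grow to the right and rows downward; lengths in m; the calibration is good to about 2 mm. A picture is of the moment at which its call begins: read the wrist's pose just before it. get_calibration takes no time and is no camera call.
- r.close_job(): hands the job in; it is judged then, once.
Trained networks look in the newest picture that a camera, given by its name, has taken for a name from the list of things; names that differ only in an ending like _2 or _b are one class to them, and where a whole thing is asked for, a point or a joint stands for the part that bears it (a point fixed in the world has none). Each returns a list of dicts, best first, with "p" (0 to 1); they miss things now and then, are a little off and sometimes report something else, mostly with a low value. They report only what shows in the picture. A call takes as long as a camera call.
- finder.cut_out(camera, query): "region" (400x640 bool, what is visible of it) and "pixel" ([column, row] in pixels, amid what is visible of it).
The state is a dict: "time_s": time; "joints": joint angles; "qd": joint speeds; "joint_torque": joint torques, N m; "tcp_pos": TCP position; "eef_rot": TCP orientation; "contact_force": force on the tool from outside, world axes, zero at the start; "moment": the same for the moment, N m; "gripper_width": finger opening in m; "gripper_force": force on a finger pad.
Only numpy, scipy, OpenCV 4.12 (cv2) and the standard library are available. Lean on these libraries where they do the work, as an engineer would, in place of code of your own. Each camera call takes 0.05 s, during which the arm holds its last target. There are 200 camera calls.

## Task

Open all three valves of the water-filter valve bank: throw every lever over, away from the robot, until it is fully home. They are interlocked: only one shut lever is free at a time, in an order that cannot be seen and changes, so feel for it. Ease off as soon as a lever comes up against its lock, never force it, and leave the jars and the glass beside the bank where they stand.

Things in the scene. Friction and masses are not known exactly. Their poses are not given: they have to be found in the camera images.
- valve_bank: Valve bank, fixed: aluminium housing 96 (x) x 260 (y) x 55 mm high on a foot plate 130 x 290 mm; pipe stubs to 77 mm at its +x side and 161 mm at its ends, below 50 mm. Origin at the centre of its underside, on the table; x points away from the robot (yaw within 0.35 rad), y to the left. Lever pivots at y = +70, 0, -70 mm, x = 0, z = 55 mm; they turn about the bank's y axis.
- handle_left (a point): Left lever (at the bank's +y end): steel stalk 10 mm thick with a black cross-bar handle, 16 mm in diameter, 44 mm long along the bank's y. Origin at the centre of the cross bar, 88 mm from the pivot. The three levers look alike; which is free first, second and third differs every time.
- handle_middle (a point): Middle lever, like the left one; origin at the centre of its cross bar. A lever blocked by the hidden interlock still moves easily to about 0.12 rad from shut (11 mm at the handle), then meets a springy lock, about 2 N per mm at the handle, and springs back when let go.
- handle_right (a point): Right lever (at the bank's -y end), like the left one; origin at the centre of its cross bar. At any time exactly one of the levers not yet open is free; the next comes free once the one before is fully home.
- valve_left (a joint): Angle of the left lever, rad: 0 shut (leans 0.6 rad towards the robot; bar at x = -50, z = 128 mm in the bank's frame), 0.6 upright (bar at z = 143 mm), 1.2 fully open against a hard stop (bar at x = +50, z = 128 mm). Starts at 0 to 0.08. A free lever stays where it is left and takes a steady push of only 1 to 5 N at the handle all the way.
- valve_middle (a joint): Angle of the middle lever, the same as for the left one.
- valve_right (a joint): Angle of the right lever, the same as for the left one.
- glass: Empty drinking glass, 76 mm in diameter, 89 mm high, standing loose beside the left end of the bank; origin at the centre of its foot.
- spice_jar: Spice jar, 46 mm in diameter, 106 mm high, standing loose beside the right end of the bank; origin at the centre of its foot.
- jam_jar: Jam jar, 62 mm in diameter, 86 mm high, standing loose behind the bank; origin at the centre of its foot.

How it is judged:
By the outcome, as a careful person would: the job done as asked, in the order asked, and still so for the second after the job is handed in, with the robot touching nothing.
It also fails if it takes over 64 s, if anything falls off the work surface, if the arm or the gripper's body presses on something with over 40 N, if the wrist force passes 120 N, or if a joint passes its speed limit or range.

## Working session

There is one attempt and no reset: what is moved stays moved. The work goes in short steps, Python scripts to look and compute and a shell command to move; the robot and the scene stay as the last step left them, time stands still between calls to the robot, and variables do not carry over. Pictures are saved under pics/ and viewed, at most 10 in all, crops included, and the job is handed in when it is done.

```bash
mkdir -p pics; cat > h.py <<'E'
import numpy as np,cv2
from plant import get_state, imaging, r, finder
from scipy.spatial.transform import Rotation as R
def cloud(cam,depth,mask):
    k=imaging.get_calibration(cam)
    v,u=np.nonzero(mask&(depth>0)); z=depth[v,u]
    p=np.c_[(u-k['cx'])/k['fx']*z,(v-k['cy'])/k['fy']*z,z]
    M=R.from_rotvec(np.ravel(k['rvec'])).as_matrix()
    return (p-np.ravel(k['tvec']))@M
E
python3 - <<'E'
from h import *
s=get_state();print(s)
for c in ['top','side']:
    im,d=imaging.capture(c); cv2.imwrite(f'pics/{c}0.png',im[:,:,::-1])
    for q in ['valve_bank','handle_left','handle_middle','handle_right','glass','spice_jar','jam_jar']:
        for o in finder.cut_out(c,q)[:3]:
            P=cloud(c,d,o['region'])
            print(c,q,round(o['p'],2),np.round(o['pixel']),o['region'].sum(),np.round(np.median(P,0),3) if len(P) else '',np.round(np.percentile(P,[3,97],axis=0),3).tolist() if len(P) else '')
E
```

```text
{'time_s': 0.0, 'joints': array([ 8.92155317e+01,  2.05922848e+01,  6.34082857e-01, -2.15302516e-02,
       -7.01359306e+01, -1.65066076e+01]), 'qd': array([ 0.03003046, -0.0732529 , -0.01054721,  0.01854658,  0.0889193 ,
       -0.06305422]), 'joint_torque': array([ 8.45148634e-05, -5.82722747e+01,  2.93042600e+01,  6.99670047e+00,
        6.81356833e-03, -1.50049505e-04]), 'tcp_pos': array([0.20050252, 0.64401873, 0.22561101]), 'eef_rot': array([ 1.79903996e+02, -7.34270265e-03, -1.72984021e+01]), 'contact_force': array([-0.5221977 , -0.12581198,  0.42875344]), 'moment': array([ 0.04850803, -0.01579162,  0.01136478]), 'gripper_force': 0.0, 'gripper_width': 0.0880056763743182}
top valve_bank 0.55 [376. 227.] 6703 [ 0.558 -0.09   0.056] [[0.495, -0.225, 0.005], [0.628, 0.042, 0.138]]
top handle_left 0.79 [349. 238.] 256 [ 0.527 -0.022  0.136] [[0.515, -0.039, 0.062], [0.571, -0.001, 0.141]]
top handle_left 0.75 [371. 164.] 687 [ 0.712 -0.073  0.086] [[0.69, -0.101, 0.002], [0.742, -0.048, 0.09]]
top handle_middle 0.7 [381. 247.] 306 [ 0.519 -0.092  0.124] [[0.502, -0.108, 0.009], [0.
[... 478 characters left out ...]
7 -0.142  0.053] [[0.492, -0.235, 0.003], [0.622, 0.023, 0.135]]
side handle_middle 0.77 [319. 250.] 264 [ 0.516 -0.097  0.127] [[0.504, -0.112, 0.062], [0.561, -0.07, 0.136]]
side handle_right 0.55 [328. 271.] 298 [ 0.511 -0.166  0.131] [[0.499, -0.181, 0.055], [0.556, -0.093, 0.138]]
side glass 0.81 [314. 196.] 1011 [0.607 0.098 0.06 ] [[0.571, 0.079, 0.01], [0.642, 0.153, 0.088]]
side glass 0.73 [309. 226.] 253 [ 0.534 -0.027  0.116] [[0.516, -0.043, 0.024], [0.574, 0.088, 0.138]]
side spice_jar 0.71 [366. 348.] 1266 [ 0.511 -0.319  0.086] [[0.497, -0.33, 0.008], [0.537, -0.291, 0.107]]
side jam_jar 0.77 [394. 238.] 942 [ 0.708 -0.093  0.062] [[0.69, -0.108, 0.007], [0.74, -0.057, 0.087]]
```

```bash
python3 - <<'E'
from h import *
from scipy.ndimage import label
for c in ['top','side']:
    im,d=imaging.capture(c)
    m=np.ones(d.shape,bool)&(d>0)
    P=cloud(c,d,m); v,u=np.nonzero(m)
    ok=(P[:,2]>.121)&(P[:,2]<.16)&(P[:,0]>.44)&(P[:,0]<.66)&(P[:,1]>-.26)&(P[:,1]<.06)
    M=np.zeros(d.shape,bool);M[v[ok],u[ok]]=1
    L,n=label(M)
    for i in range(1,n+1):
        if (L==i).sum()>25:
            Q=cloud(c,d,L==i);print(c,(L==i).sum(),np.round(Q.mean(0),4),np.round(Q.min(0),3),np.round(Q.max(0),3))
    q=[P[(P[:,2]>.05)&(P[:,2]<.058)&(abs(P[:,0]-.56)<.12)&(abs(P[:,1]+.09)<.17)]][0]
    print(c,'housing',cv2.minAreaRect(q[:,:2].astype(np.float32)), np.median(q,0))
E
```

```text
top 163 [ 0.5235 -0.0207  0.1372] [ 0.515 -0.041  0.121] [0.534 0.001 0.143]
top 163 [ 0.5112 -0.0895  0.1346] [ 0.502 -0.111  0.122] [ 0.521 -0.068  0.14 ]
top 171 [ 0.5067 -0.1585  0.1362] [ 0.498 -0.181  0.121] [ 0.517 -0.137  0.142]
top housing ((0.5631116628646851, -0.09875661134719849), (0.2734552323818207, 0.10388781875371933), 83.75782775878906) [ 0.56531754 -0.0908274   0.05582811]
side 127 [ 0.5218 -0.0262  0.1348] [ 0.514 -0.044  0.125] [0.531 0.    0.14 ]
side 142 [ 0.5094 -0.0945  0.1324] [ 0.502 -0.114  0.122] [ 0.52  -0.069  0.137]
side 168 [ 0.5048 -0.164   0.1345] [ 0.497 -0.185  0.123] [ 0.515 -0.137  0.14 ]
side housing ((0.562125563621521, -0.0717182606458664), (0.31079545617103577, 0.09568716585636139), 83.73906707763672) [ 0.56079965 -0.13404444  0.0543529 ]
```

View pics/top0.png

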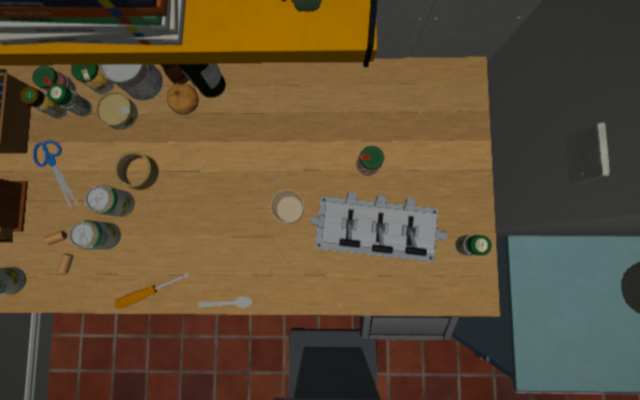

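Top view: the three black bars sit at about (349,243), (379,247) and (415,251). The glass is at (288,206), the jam jar at (371,160) and the spice jar at (475,244). This matches the depth fit: bank yaw ≈ -6.3°, bars at x 0.506–0.522, y -0.022/-0.092/-0.161.

```bash
python3 -m handwheel '[[1,3,-5,0,0],[1,6,-10,0,2],[1,9,-15,0,4],[1,12,-20,0,6],[1,15,-25,0,8],[1,18,-30,0,10],[1,20,-35,0,11],[1,22,-40,0,11]]' 30 && python3 -m handwheel '[[1,2,-5,0,0],[1,4,-10,0,0],[1,6,-15,0,0],[1,6.7,-20,0,0],[1,6.7,-25,0,0],[1,6.7,-26.3,0,0],[1,6.7,-26.3,0,0],[1,6.7,-26.3,0,0]]'
```

```text
time_s: 1.9
tcp_pos: [0.4212, 0.2428, 0.2269]
eef_rot: [-180.0, -0.0, -6.3]
contact_force: [1.0, -0.8, 0.5]
gripper_width: 0.0134
gripper_force: 0.0
time_s: 2.9
tcp_pos: [0.4878, -0.0179, 0.2267]
eef_rot: [-180.0, -0.0, -6.3]
contact_force: [0.1, 0.4, 0.1]
gripper_width: 0.0004
gripper_force: 0.0
```

```bash
python3 -m handwheel '[[1,0,0,-5,0],[1,0,0,-10.7,0],[1,0,0,-10.7,0],[1,0.5,-0.05,-10.7,0],[1,1,-0.1,-10.7,0],[1,1,-0.1,-10.7,0]]' && python3 -m handwheel '[[1,0.3,-0.03,0,0],[1,0.6,-0.06,0,0],[1,0.9,-0.1,0,0],[1,0.9,-0.1,0,0]]' &&  python3 -m handwheel '[[1,0.2,-0.02,0,0],[1,0.4,-0.04,0,0],[1,0.4,-0.04,0,0]]'
```

```text
time_s: 3.65
tcp_pos: [0.4991, -0.0192, 0.1211]
eef_rot: [-179.9, -0.2, -6.3]
contact_force: [0.6, 0.5, -0.4]
gripper_width: 0.0003
gripper_force: 0.0
time_s: 4.15
tcp_pos: [0.5063, -0.0208, 0.1194]
eef_rot: [180.0, 0.1, -6.3]
contact_force: [-2.7, -0.7, 2.4]
gripper_width: 0.0007
gripper_force: 1.5
time_s: 4.53
tcp_pos: [0.5109, -0.021, 0.1196]
eef_rot: [180.0, -0.0, -6.3]
contact_force: [-1.5, -0.6, 1.4]
gripper_width: 0.0006
gripper_force: 1.0
```

```bash
python3 - <<'E'
from h import *
im,d=imaging.capture('side'); cv2.imwrite('pics/side1.png',cv2.resize(im[180:330,220:420,::-1],(800,600)))
E
```

```text
(no output)
```

View pics/side1.png

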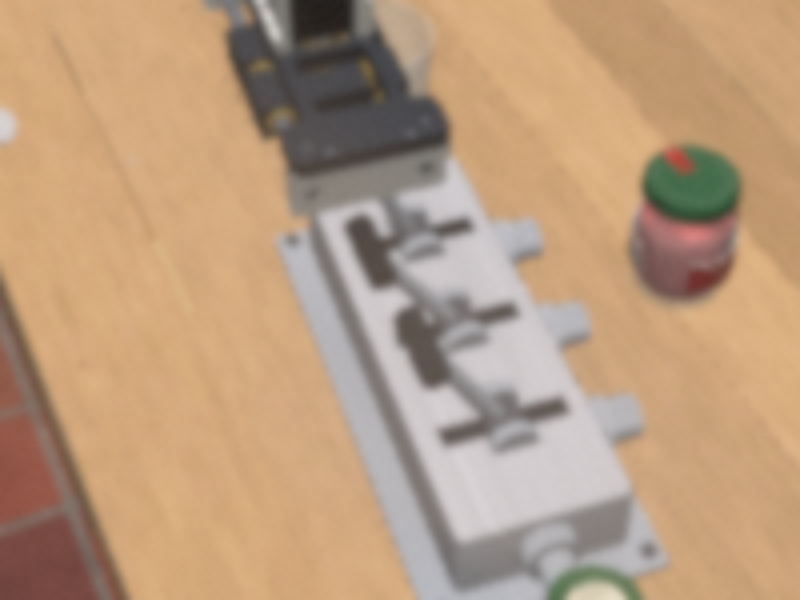

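The crop shows the gripper over the left lever (about (370,150)). The middle and right bars are untouched at about (370,250) and (420,345). Resistance so far is light, so I'll keep feeling forward.

```bash
python3 -m handwheel '[[1,0.2,-0.02,0,0],[1,0.4,-0.04,0,0],[1,0.4,-0.04,0,0]]' && python3 -m handwheel '[[1,0.2,-0.02,0,0],[1,0.3,-0.03,0,0],[1,0.3,-0.03,0,0]]'
```

```text
time_s: 4.95
tcp_pos: [0.515, -0.0213, 0.1196]
eef_rot: [-180.0, -0.0, -6.3]
contact_force: [-1.6, -0.5, 1.0]
gripper_width: 0.0005
gripper_force: 0.8
time_s: 5.32
tcp_pos: [0.5179, -0.0216, 0.1196]
eef_rot: [-180.0, -0.0, -6.3]
contact_force: [-2.5, 0.3, 1.0]
gripper_width: 0.0
gripper_force: 0.9
```

```bash
python3 -m handwheel '[[1,0.2,-0.02,0,0],[1,0.3,-0.03,0,0],[1,0.3,-0.03,0,0]]' && python3 -m handwheel '[[1,0.2,-0.02,0,0],[1,0.3,-0.03,0,0],[1,0.3,-0.03,0,0]]'
```

```text
time_s: 5.7
tcp_pos: [0.5209, -0.0219, 0.1196]
eef_rot: [-180.0, -0.0, -6.3]
contact_force: [-2.0, -0.4, -0.1]
gripper_width: 0.0004
gripper_force: 0.8
time_s: 6.08
tcp_pos: [0.5239, -0.0222, 0.1196]
eef_rot: [-180.0, -0.0, -6.3]
contact_force: [-1.6, -0.3, 1.2]
gripper_width: 0.0005
gripper_force: 0.8
```

```bash
python3 -m handwheel '[[1,1,-0.1,0,0],[1,2,-0.2,0,0],[1,3,-0.3,0,0],[1,4,-0.45,0,0],[1,5,-0.55,0,0],[1,6,-0.65,0,0],[1,6,-0.65,0,0]]' && python3 -m handwheel '[[1,0.2,-0.02,0,0],[1,0.4,-0.04,0,0],[1,0.6,-0.06,0,0],[1,0.6,-0.06,0,0]]' && python3 -m handwheel '[[1,0.2,-0.02,0,0],[1,0.4,-0.04,0,0],[1,0.4,-0.04,0,0]]'
```

```text
time_s: 6.95
tcp_pos: [0.5848, -0.0289, 0.1195]
eef_rot: [180.0, -0.0, -6.3]
contact_force: [1.0, 0.6, -0.1]
gripper_width: -0.0002
gripper_force: 0.1
time_s: 7.45
tcp_pos: [0.5898, -0.0293, 0.1197]
eef_rot: [-180.0, -0.0, -6.3]
contact_force: [-2.3, -0.7, -0.4]
gripper_width: 0.0003
gripper_force: 0.7
time_s: 7.82
tcp_pos: [0.5939, -0.0297, 0.1196]
eef_rot: [180.0, -0.0, -6.3]
contact_force: [-1.8, 0.4, -0.1]
gripper_width: 0.0008
gripper_force: 0.6
```

```bash
python3 -m handwheel '[[1,0.2,-0.02,0,0],[1,0.4,-0.04,0,0],[1,0.4,-0.04,0,0]]' && python3 -m handwheel '[[1,0.2,-0.02,0,0],[1,0.3,-0.03,0,0],[1,0.3,-0.03,0,0]]' 
```

```text
time_s: 8.2
tcp_pos: [0.5965, -0.0302, 0.1191]
eef_rot: [180.0, 0.1, -6.3]
contact_force: [-6.0, 1.9, 1.6]
gripper_width: 0.0004
gripper_force: 3.1
time_s: 8.57
tcp_pos: [0.5971, -0.0305, 0.1187]
eef_rot: [180.0, 0.4, -6.3]
contact_force: [-13.2, 2.8, 6.5]
gripper_width: 0.0004
gripper_force: 7.3
```

Left lever is home: a hard stop at the expected place. Next, the middle one.

```bash
python3 -m handwheel '[[1,-1,0.1,0,0],[1,-2,0.2,4,0],[1,-4,-1,6,0],[1,-9,-4,6,0],[1,-12.2,-5.8,6,0],[1,-12.2,-5.8,3,0],[1,-12.2,-5.8,0,0],[1,-12.2,-5.8,0,0]]' && python3 -m handwheel '[[1,0.4,-0.04,0,0],[1,0.8,-0.08,0,0],[1,1.1,-0.1,0,0],[1,1.1,-0.1,0,0]]'&& python3 -m handwheel '[[1,0.2,-0.02,0,0],[1,0.4,-0.04,0,0],[1,0.6,-0.06,0,0],[1,0.6,-0.06,0,0]]'
```

```text
time_s: 9.57
tcp_pos: [0.4778, -0.0887, 0.1184]
eef_rot: [180.0, 0.1, -6.3]
contact_force: [0.2, -0.4, -0.4]
gripper_width: 0.0005
gripper_force: 0.0
time_s: 10.07
tcp_pos: [0.4901, -0.0894, 0.1199]
eef_rot: [-180.0, -0.0, -6.3]
contact_force: [0.4, -0.0, 0.1]
gripper_width: 0.0002
gripper_force: 0.0
time_s: 10.58
tcp_pos: [0.4954, -0.0902, 0.1195]
eef_rot: [180.0, 0.0, -6.3]
contact_force: [-3.7, -0.4, 3.1]
gripper_width: 0.0006
gripper_force: 2.0
```

```bash
python3 -m handwheel '[[1,0.2,-0.02,0,0],[1,0.4,-0.04,0,0],[1,0.6,-0.06,0,0],[1,0.6,-0.06,0,0]]' && python3 -m handwheel '[[1,0.2,-0.02,0,0],[1,0.3,-0.03,0,0],[1,0.3,-0.03,0,0]]'
```

```text
time_s: 11.08
tcp_pos: [0.5017, -0.0906, 0.1195]
eef_rot: [180.0, 0.0, -6.3]
contact_force: [-4.8, 1.5, 3.6]
gripper_width: 0.0006
gripper_force: 2.2
time_s: 11.45
tcp_pos: [0.5038, -0.091, 0.1194]
eef_rot: [180.0, 0.1, -6.3]
contact_force: [-7.2, 0.5, 5.8]
gripper_width: 0.0006
gripper_force: 3.6
```

```bash
python3 -m handwheel '[[1,0.1,-0.01,0,0],[1,0.2,-0.02,0,0],[1,0.2,-0.02,0,0]]'
```

```text
time_s: 11.82
tcp_pos: [0.5053, -0.0912, 0.1193]
eef_rot: [180.0, 0.1, -6.3]
contact_force: [-8.9, 1.2, 7.1]
gripper_width: 0.0007
gripper_force: 4.5
```

Force climbs with travel, so the middle lever is locked. I'll ease off and try the right one.

```bash
python3 -m handwheel '[[1,-1,0.1,0,0],[1,-3.3,0.3,0,0],[1,-3.3,-3,0,0],[1,-3.3,-6.6,0,0],[1,-3.3,-6.6,0,0],[1,-2.9,-6.65,0,0],[1,-2.3,-6.7,0,0],[1,-2.3,-6.7,0,0]]'&& python3 -m handwheel '[[1,0.2,-0.02,0,0],[1,0.4,-0.04,0,0],[1,0.6,-0.06,0,0],[1,0.6,-0.06,0,0]]' && python3 -m handwheel '[[1,0.2,-0.02,0,0],[1,0.4,-0.04,0,0],[1,0.6,-0.06,0,0],[1,0.6,-0.06,0,0]]'
```

```text
time_s: 12.82
tcp_pos: [0.4845, -0.1576, 0.1196]
eef_rot: [180.0, -0.0, -6.2]
contact_force: [-0.2, -0.1, -0.9]
gripper_width: 0.0002
gripper_force: 0.0
time_s: 13.32
tcp_pos: [0.4891, -0.1588, 0.1194]
eef_rot: [180.0, 0.1, -6.3]
contact_force: [-4.3, 1.5, 2.8]
gripper_width: 0.0008
gripper_force: 2.2
time_s: 13.82
tcp_pos: [0.4961, -0.1594, 0.1196]
eef_rot: [180.0, -0.0, -6.3]
contact_force: [-2.6, -0.0, 2.2]
gripper_width: 0.0005
gripper_force: 1.1
```

```bash
python3 -m handwheel '[[1,0.2,-0.02,0,0],[1,0.4,-0.04,0,0],[1,0.4,-0.04,0,0]]' && python3 -m handwheel '[[1,0.2,-0.02,0,0],[1,0.3,-0.03,0,0],[1,0.3,-0.03,0,0]]'
```

```text
time_s: 14.2
tcp_pos: [0.5001, -0.1598, 0.1196]
eef_rot: [-180.0, -0.0, -6.3]
contact_force: [-2.4, -0.1, 1.2]
gripper_width: 0.0006
gripper_force: 1.0
time_s: 14.58
tcp_pos: [0.5029, -0.16, 0.1196]
eef_rot: [-180.0, -0.0, -6.3]
contact_force: [-0.6, 0.4, 0.7]
gripper_width: 0.0001
gripper_force: 1.1
```

```bash
python3 -m handwheel '[[1,0.2,-0.02,0,0],[1,0.3,-0.03,0,0],[1,0.3,-0.03,0,0]]'
```

```text
time_s: 14.95
tcp_pos: [0.5059, -0.1604, 0.1196]
eef_rot: [180.0, -0.0, -6.3]
contact_force: [-2.1, -0.1, 1.5]
gripper_width: 0.0003
gripper_force: 1.0
```

```bash
python3 -m handwheel '[[1,1,-0.1,0,0],[1,2,-0.2,0,0],[1,3,-0.3,0,0],[1,4,-0.45,0,0],[1,5,-0.55,0,0],[1,6,-0.65,0,0],[1,6.8,-0.75,0,0],[1,6.8,-0.75,0,0]]' && python3 -m handwheel '[[1,0.2,-0.02,0,0],[1,0.4,-0.04,0,0],[1,0.6,-0.06,0,0],[1,0.6,-0.06,0,0]]' && python3 -m handwheel '[[1,0.2,-0.02,0,0],[1,0.4,-0.04,0,0],[1,0.4,-0.04,0,0]]'
```

```text
time_s: 15.95
tcp_pos: [0.5748, -0.168, 0.1197]
eef_rot: [180.0, -0.1, -6.3]
contact_force: [-0.0, -0.4, 0.2]
gripper_width: 0.0006
gripper_force: 0.1
time_s: 16.45
tcp_pos: [0.5798, -0.1685, 0.1196]
eef_rot: [180.0, -0.0, -6.3]
contact_force: [-1.4, -0.1, 0.8]
gripper_width: 0.0007
gripper_force: 0.6
time_s: 16.82
tcp_pos: [0.5812, -0.1687, 0.119]
eef_rot: [180.0, 0.3, -6.3]
contact_force: [-7.8, 2.4, 4.7]
gripper_width: 0.0005
gripper_force: 4.8
```

```bash
python3 -m handwheel '[[1,0.2,-0.02,0,0],[1,0.3,-0.03,0,0],[1,0.3,-0.03,0,0]]'
```

```text
time_s: 17.2
tcp_pos: [0.5817, -0.1689, 0.1187]
eef_rot: [180.0, 0.5, -6.3]
contact_force: [-15.7, 3.8, 8.9]
gripper_width: 0.0009
gripper_force: 9.1
```

Right is home. Back to the middle lever.

```bash
python3 -m handwheel '[[1,-1,0.1,0,0],[1,-2,0.2,4,0],[1,-4,2,6,0],[1,-8,5,6,0],[1,-10.7,8,6,0],[1,-10.7,8,3,0],[1,-10.7,8,0,0],[1,-10.7,8,0,0]]' && python3 -m handwheel '[[1,0.5,-0.04,0,0],[1,1,-0.1,0,0],[1,1.5,-0.15,0,0],[1,1.9,-0.2,0,0],[1,1.9,-0.2,0,0]]'&& python3 -m handwheel '[[1,0.2,-0.02,0,0],[1,0.4,-0.04,0,0],[1,0.6,-0.06,0,0],[1,0.6,-0.06,0,0]]'
```

```text
time_s: 18.2
tcp_pos: [0.4789, -0.0891, 0.1184]
eef_rot: [180.0, 0.1, -6.3]
contact_force: [-0.6, -0.7, -0.4]
gripper_width: 0.0003
gripper_force: 0.0
time_s: 18.82
tcp_pos: [0.499, -0.0912, 0.1196]
eef_rot: [180.0, -0.0, -6.3]
contact_force: [-0.2, 0.4, -0.3]
gripper_width: 0.0003
gripper_force: 0.0
time_s: 19.32
tcp_pos: [0.5043, -0.0919, 0.1194]
eef_rot: [180.0, 0.0, -6.3]
contact_force: [-2.3, 0.2, 1.0]
gripper_width: 0.0004
gripper_force: 1.4
```

```bash
python3 -m handwheel '[[1,0.2,-0.02,0,0],[1,0.3,-0.03,0,0],[1,0.3,-0.03,0,0]]'
```

```text
time_s: 19.7
tcp_pos: [0.5078, -0.0921, 0.1196]
eef_rot: [180.0, -0.0, -6.3]
contact_force: [-2.3, -0.4, 1.0]
gripper_width: 0.0002
gripper_force: 1.1
```

```bash
python3 -m handwheel '[[1,0.6,-0.06,0,0],[1,1.5,-0.15,0,0],[1,2.5,-0.27,0,0],[1,3.5,-0.38,0,0],[1,4.5,-0.5,0,0],[1,5.5,-0.6,0,0],[1,6.5,-0.7,0,0],[1,7.3,-0.8,0,0]]' && python3 -m handwheel '[[1,0.2,-0.02,0,0],[1,0.4,-0.04,0,0],[1,0.6,-0.06,0,0],[1,0.6,-0.06,0,0]]' && python3 -m handwheel '[[1,0.2,-0.02,0,0],[1,0.4,-0.04,0,0],[1,0.4,-0.04,0,0]]'
```

```text
time_s: 20.7
tcp_pos: [0.5812, -0.1002, 0.1194]
eef_rot: [180.0, 0.0, -6.3]
contact_force: [-2.9, 0.3, -0.7]
gripper_width: 0.0004
gripper_force: 1.0
time_s: 21.2
tcp_pos: [0.5869, -0.1006, 0.1198]
eef_rot: [-180.0, -0.0, -6.3]
contact_force: [-2.1, -0.7, -0.1]
gripper_width: 0.0005
gripper_force: 0.6
time_s: 21.58
tcp_pos: [0.589, -0.1011, 0.1192]
eef_rot: [180.0, 0.2, -6.3]
contact_force: [-7.7, 0.9, 3.1]
gripper_width: 0.0003
gripper_force: 4.0
```

```bash
python3 -m handwheel '[[1,0.2,-0.02,0,0],[1,0.3,-0.03,0,0],[1,0.3,-0.03,0,0]]'
```

```text
time_s: 21.95
tcp_pos: [0.5893, -0.1013, 0.1189]
eef_rot: [180.0, 0.5, -6.3]
contact_force: [-16.8, 3.6, 9.2]
gripper_width: 0.0005
gripper_force: 8.8
```

Middle is home too. Withdraw clear and check.

```bash
python3 -m handwheel '[[1,-1,0.1,0,0],[1,-3,0.3,4,0],[1,-6,0.6,9,0],[1,-10,1,14,0],[1,-14,1,18,0],[1,-16,1,20,0],[1,-16,1,20,0],[1,-16,1,20,0]]'; python3 - <<'E'
from h import *
from scipy.ndimage import label
for c in ['top','side']:
    im,d=imaging.capture(c); m=d>0
    P=cloud(c,d,m); v,u=np.nonzero(m)
    ok=(P[:,2]>.118)&(P[:,2]<.16)&(P[:,0]>.44)&(P[:,0]<.68)&(P[:,1]>-.26)&(P[:,1]<.06)
    M=np.zeros(d.shape,bool);M[v[ok],u[ok]]=1
    L,n=label(M)
    for i in range(1,n+1):
        if (L==i).sum()>25: print(c,np.round(cloud(c,d,L==i).mean(0),4))
    for q in ['glass','spice_jar','jam_jar']:
        for o in finder.cut_out(c,q)[:1]: print(c,q,np.round(o['pixel']),np.round(np.median(cloud(c,d,o['region']),0),3))
    cv2.imwrite(f'pics/{c}2.png',im[:,:,::-1])
E
```

```text
time_s: 22.95
tcp_pos: [0.4341, -0.0911, 0.3192]
eef_rot: [-180.0, -0.0, -6.3]
contact_force: [0.9, 0.8, -0.1]
gripper_width: 0.0002
gripper_force: 0.0
top [ 0.6154 -0.0312  0.1337]
top [ 0.6076 -0.1001  0.1338]
top [ 0.5999 -0.1691  0.1338]
top glass [288. 208.] [0.612 0.123 0.016]
top spice_jar [473. 243.] [ 0.519 -0.295  0.105]
top jam_jar [371. 161.] [ 0.712 -0.073  0.086]
side [ 0.6146 -0.0357  0.1307]
side [ 0.6064 -0.1056  0.1312]
side [ 0.5988 -0.1745  0.1314]
side glass [312. 199.] [0.605 0.101 0.058]
side spice_jar [368. 349.] [ 0.512 -0.319  0.085]
side jam_jar [394. 238.] [ 0.708 -0.093  0.062]
```

View pics/side2.png

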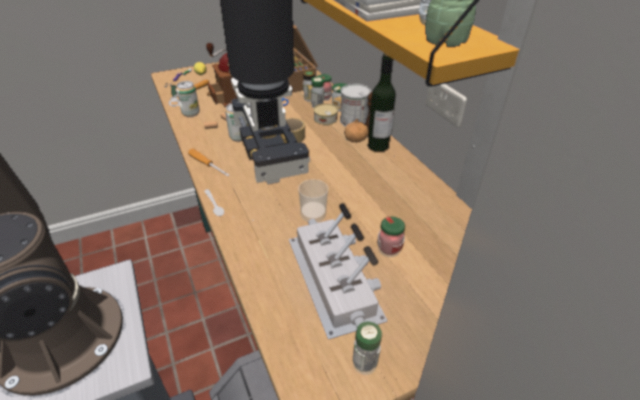

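All three levers lean fully away, with bars at about (345,211), (357,232) and (371,255), collinear and at equal height. The glass (312,199), jam jar (392,238) and spice jar (367,349) haven't moved, and the arm is clear.

```bash
python3 -c "
from plant import r
print(r.close_job())"
```

```text
the job is handed in; nothing more can be done
None
```

All three valves are fully open against their stops (order left, right, middle), the jars and glass haven't moved, and the job was handed in at about 23 s with the arm clear; no verdict came back.

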